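# Show the violin maker's apprentice the next job by pointing

## Task

Show the apprentice the next job by pointing with your fingertips, without touching anything: first at the smallest of the three brass thumb planes (the tool to take), then at the middle of the narrower bout of the violin plate in the carving cradle (where to hollow further), and last at the dial of the thickness caliper (to check with). At each of the three, hold the fingertips still for two seconds straight above it and about 3 cm off, and do not mislead him by going down over either of the two larger planes or the wider bout. Then raise your hand at least 20 cm above the bench, leaving everything where it lies.

Things in the scene. Friction and masses are not known exactly. Their poses are not given: they have to be found in the camera images.
- plane_small: the smallest of three boat-shaped brass thumb planes with a slanted steel blade of one shape, upright on a 3 mm rubber mat; 34 mm long, 17 wide, 26 high. Origin: centre of its sole; x along its length towards the nose, z up. The planes may lie in any order and at any yaw, neighbours 60 mm or more apart between centres
- plane_small_top (a point): point on the small plane's vertical centre line level with its highest part, 26 mm above its sole: the point to aim at. Aim means the spot midway between the fingertips; within 20 mm sideways is good
- plane_medium: the medium thumb plane, 48 mm long, 24 wide, 34 high; origin and axes as for the small one. Not to be pointed at
- plane_large: the large thumb plane, 64 mm long, 32 wide, 42 high; origin and axes as for the small one. Not to be pointed at
- cradle: fixed violin-shaped wooden cradle, 422 x 270 mm, 46 high, at any yaw. A pale violin plate lies in it hollow side up: 356 mm long, 208 wide at the wide bout, 168 at the narrow one; rim 50 mm above the bench, hollow 7 mm deep, wooden stops at its edge 59 mm high, turned knobs out to 345 mm across. Origin: on the bench under the plate's middle; x along its centre line to the narrow bout
- narrow_bout (a point): middle of the narrower bout, on the floor of the hollow, 43 mm above the bench, 100 mm from the cradle's origin along +x: the point to aim at; within 30 mm sideways is good
- wide_bout (a point): middle of the wider bout, on the floor of the hollow, 43 mm above the bench, 100 mm from the cradle's origin along -x. Not to be pointed at
- caliper: dial thickness caliper lying flat and loose on the bench: U-shaped aluminium bow 320 mm long overall, 121 wide, up to 20 thick, with a round dial gauge 58 mm in diameter, 25 high, white face up, at the tip of one arm. Origin: underside of the dial gauge, on its centre; x from the dial along the arm to the bow's bend, z up
- dial_top (a point): centre of the dial's white face, 25 mm above the bench: the point to aim at; within 22 mm sideways is good
- mat: fixed rubber mat, 220 x 140 x 3 mm, under the planes and the gouge; origin: centre of its underside, x along its length
- gouge: carving gouge, wooden handle 110 mm long and 22 thick, steel blade 80 mm, lying on the mat beside the planes; origin where handle meets blade, blade along +x. Leave alone
- spool_clamp_a: wooden spool clamp standing upright, 32 mm in diameter, 105 high; origin: centre of its foot. Leave alone
- spool_clamp_b: a second one, the same. Leave alone
- glue_jar: amber glass jar with steel lid, 64 mm in diameter, 85 high; origin: centre of its foot. Leave alone
- oilstone: oilstone in a wooden block, 215 x 70 x 35 mm; origin: centre of its underside. Leave alone
- cork_block: cork sanding block, 95 x 55 x 32 mm; origin: centre of its underside. Leave alone

How it is judged:
On the way, in this order (a step that is already met when the one before it is completed fails the run):
1. the fingertips dwell just above the smallest thumb plane (horizontal distance between the grasp point and plane_small_top below 0.02 m and z of the grasp point in the frame of plane_small_top between 0.025 and 0.08 m), for 1.5 s.
2. then they dwell just above the middle of the plate's narrower bout (horizontal distance between the grasp point and narrow_bout below 0.03 m and z of the grasp point in the frame of narrow_bout between 0.025 and 0.08 m), for 1.5 s.
3. then they dwell just above the caliper's dial (horizontal distance between the grasp point and dial_top below 0.022 m and z of the grasp point in the frame of dial_top between 0.025 and 0.08 m), for 1.5 s.
At the end, for the whole second after the job is handed in: Pointed at in order, 1.5 s or more each, fingertips 1 to 6 cm above: small plane within 20 mm of its centre, narrow bout 30 mm, dial 22 mm. Then gripping point 18 cm or more above the bench; planes and caliper within 5 mm, bystanders within 10 mm of where they were, at rest (height (world z) of the grasp point above 0.18 m and distance of each of plane_small, plane_medium, plane_large, caliper from where it was at the start of the episode below 0.005 m and distance of each of gouge, spool_clamp_a, spool_clamp_b, glue_jar, oilstone, cork_block from where it was at the start of the episode below 0.01 m and linear speed of each of plane_small, plane_medium, plane_large, caliper below 0.02 m/s); the robot touches nothing.
It fails at once if the robot touches anything (contact force between any of the fingers, the arm and anything else above 0.5 N).
It fails at once if a plane or the caliper is shifted, lifted or carried (distance of any of plane_small, plane_medium, plane_large, caliper from where it was at the start of the episode above 0.005 m).
It fails at once if a bystander is shifted (distance of any of gouge, spool_clamp_a, spool_clamp_b, glue_jar, oilstone, cork_block from where it was at the start of the episode above 0.01 m).
It fails at once if the fingertips go down over one of the larger planes or the wider bout, as if pointing at it ((horizontal distance between the grasp point and plane_medium below 0.018 m and height (world z) of the grasp point below 0.095 m) or (horizontal distance between the grasp point and plane_large below 0.018 m and height (world z) of the grasp point below 0.095 m) or (horizontal distance between the grasp point and wide_bout below 0.03 m and height (world z) of the grasp point below 0.12 m)).
It also fails if it takes over 58 s, if anything falls off the work surface, if the arm or the gripper's body presses on something with over 40 N, if the wrist force passes 120 N, or if a joint passes its speed limit or range.

## Robot

A 6-joint arm with a two-finger parallel gripper is mounted at the origin on the work surface. World frame = base frame: x ahead of the robot, y to its left, z up, the work surface at z = 0. Lengths are in m, angles in rad, forces in N, time in s.
With the tool pointing down it reaches from about 0.35 to 0.725 m from the base axis. Payload 6 kg.
Tool frame: the origin (TCP) lies on the centre line of the jaws, within the pads' length; the fingertips stand manip.tips_ahead ahead of it and the grasp point (between the pads) lies 6 mm ahead of it (manip.tips_ahead is the distance from the TCP to the fingertips, in m); z points along the fingers, y is the line along which they close (so a half turn about z gives the same grasp; the last joint's range is limited). The gripper opens to 85 mm and grips with 20 to 120 N. Pads are 22 mm wide; open, the fingers measure 114 mm over their backs; the gripper's body (76 mm by 85 mm) begins 54 mm behind the grasp point. The pads swing forward as they close: fully open they stand 13 mm farther back than shut.
Start: joints at [-0.98, 0.04, 0.085, 0, -1.615, -0.334], TCP at [0.152, -0.58, 0.256] pointing down, gripper open.
Joint ranges: [-2.56, 2.56], [-1.29, 2.01], [-1.08, 1.49], [-3.29, 1.98], [-2.81, -0.18], [-2.99, 2.99]. Speed limits (rad/s): [2.57, 2.57, 3.01, 3.14, 3.14, 3.14].

## Interface

Orientations are given as a rotation vector (axis times angle).
In Python, from bench import manip gives the robot as it stands. The module is installed in compiled form; this text tells all that it offers. Calls block until the motion is done:
- manip.movep(position, orientation): joint-space move of the TCP to a pose.
- manip.move_straight(position, vel=0.15, orientation=None, contact_N=None): straight line of the TCP; orientation=None keeps the orientation; vel is the mean speed in m/s. With contact_N (N) it stops when the force on the tool has changed by that much, and returns True; else False.
- manip.move_joints(angles): joint-space move.
- manip.open_gripper() and manip.grab(squeeze=None): open the fingers fully, or close them until they stop; squeeze is the grip in N (None keeps the last).
- manip.wait(seconds).
- manip.inverse_kinematics(position, orientation): joint angles nearest the present ones, or None.
- manip.state(): the state.
- manip.read_camera(name): name is "scene" or "top" or "wrist"; returns a dict with "frame" (480x640x3 uint8, red, green, blue), "fov_y" (degrees; the focal length in pixels is half the picture's height over the tangent of half this angle, whatever the lens; pixels are square), "cx", "cy" (the principal point, pixels), "R" (3x3) and "t" (3): a world point X has camera coordinates R X + t. Camera axes: x right, y down, z forward; pixel columns grow to the right and rows downward; lengths in m; the calibration is good to about 2 mm. A picture is of the moment at which its call begins. There is no depth.
A pose or a line that the arm cannot do raises manip.MotionError and nothing moves.
- manip.hand_in(): hands the job in; it is judged then, once.
The state is a dict: "clock": time; "qpos": joint angles; "qd": joint speeds; "joint_torque": joint torques, N m; "position": TCP position; "orientation": TCP orientation; "contact_force": force on the tool from outside, world axes, zero at the start; "moment": the same for the moment, N m; "width": opening from 0.0 (shut) to 1.0 (fully open); "gripper_force": force on a finger pad.
Only numpy, scipy, OpenCV 4.12 (cv2) and the standard library are available. Lean on these libraries where they do the work, as an engineer would, in place of code of your own. Each camera call takes 0.05 s, during which the arm holds its last target. There are 200 camera calls.

## Working session

There is one attempt and no reset: what is moved stays moved. The work goes in short steps, each a Python script; the robot and the scene stay as the last script left them, time stands still between calls to the robot, and variables do not carry over. Pictures are saved under pics/ and viewed, at most 10 in all, crops included, and the job is handed in when it is done.

```bash
mkdir -p pics; cat > h.py <<'E'
import numpy as np, cv2, json
from bench import manip
def snap(n,f):
    c=manip.read_camera(n); cv2.imwrite(f'pics/{f}.png',c['frame'][:,:,::-1])
    json.dump({k:np.array(v).tolist() for k,v in c.items() if k!='frame'},open(f'pics/{f}.json','w'))
def world(f,u,v,z):
    c=json.load(open(f'pics/{f}.json')); R=np.array(c['R']);t=np.array(c['t'])
    F=240/np.tan(np.radians(c['fov_y'])/2)
    d=R.T@np.array([(u-c['cx'])/F,(v-c['cy'])/F,1]); o=-R.T@t
    return o+d*(z-o[2])/d[2]
E
python3 - <<'E'
from h import *
snap('top','top0'); snap('scene','scene0')
s=manip.state(); print(manip.tips_ahead,s['clock'],s['orientation'],s['width'])
c=json.load(open('pics/top0.json'));print(c, world('top0',320,240,0))
E
```

```text
0.025 0.1 [ 4.02347111e-01 -3.11539937e+00 -2.50657674e-03] 1.0009295181742677
{'fov_y': 57.1565115660855, 'cx': 316.81408991009323, 'cy': 238.61768026410522, 'R': [[0.02206754721440407, -0.999663568795358, -0.01362984164502241], [-0.9822603117649076, -0.01913996167575888, -0.186543136562451], [0.18621950298356718, 0.017504601977160982, -0.9823522207529103]], 't': [0.09357362936012001, 0.49755708347360955, 1.163561284128499]} [0.5006614  0.09555414 0.        ]
```

View pics/top0.png

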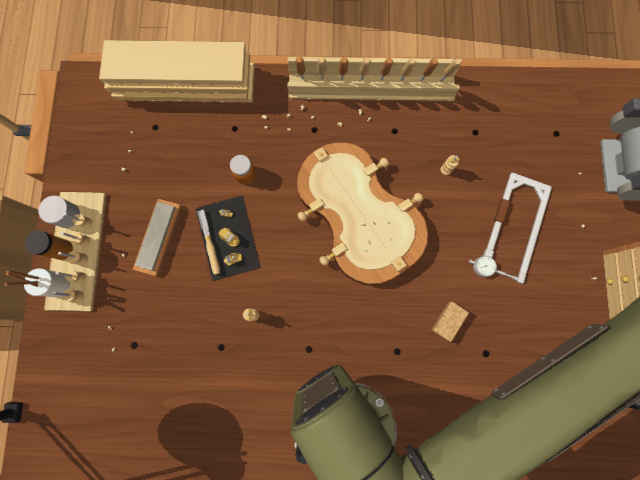

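View pics/scene0.png

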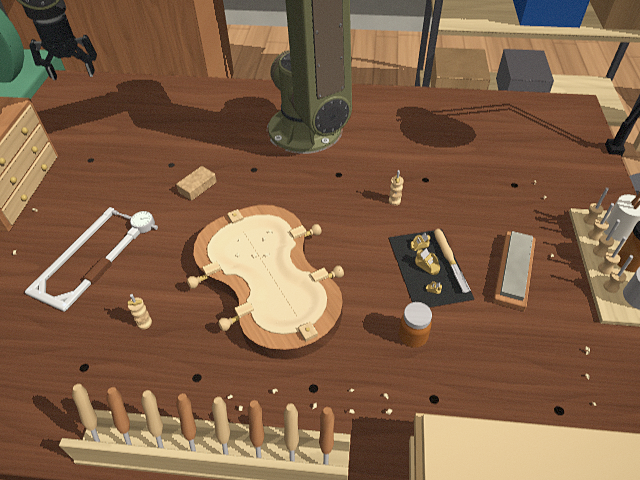

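The top view shows three planes on the mat, the smallest at about (226,213). The cradle's narrower bout looks to be the upper-left one near (340,185), and the dial is near (485,266). I'll enlarge these areas.

```bash
python3 - <<'E'
from h import *
im=cv2.imread('pics/top0.png')
a=cv2.resize(im[190:290,190:270],None,fx=5,fy=5,interpolation=cv2.INTER_CUBIC)
b=cv2.resize(im[135:295,290:435],(290*500//320,500),interpolation=cv2.INTER_CUBIC)
cv2.imwrite('pics/crop1.png',np.hstack([a,b[:500,:400]]))
print(b.shape)
for n,u,v,z in [('small',226,213,.029),('b',229,237,.03),('c',233,259,.03),('dial',485,266,.025),('narrow?',342,185,.043),('wide?',380,240,.043),('clampA',450,165,.05),('clampB',251,315,.05),('jar',240,163,.085),
 ('stopN',321,155,.059),('stopW',399,264,.059),('bend',531,183,.02)]: print(n,world('top0',u,v,z).round(3))
E
```

```text
(500, 453, 3)
small [0.568 0.363 0.029]
b [0.499 0.35  0.03 ]
c [0.437 0.335 0.03 ]
dial [ 0.432 -0.36   0.025]
narrow? [0.652 0.036 0.043]
wide? [ 0.496 -0.07   0.043]
clampA [ 0.714 -0.267  0.05 ]
clampB [0.285 0.274 0.05 ]
jar [0.697 0.32  0.085]
stopN [0.734 0.097 0.059]
stopW [ 0.428 -0.119  0.059]
bend [ 0.675 -0.505  0.02 ]
```

View pics/crop1.png

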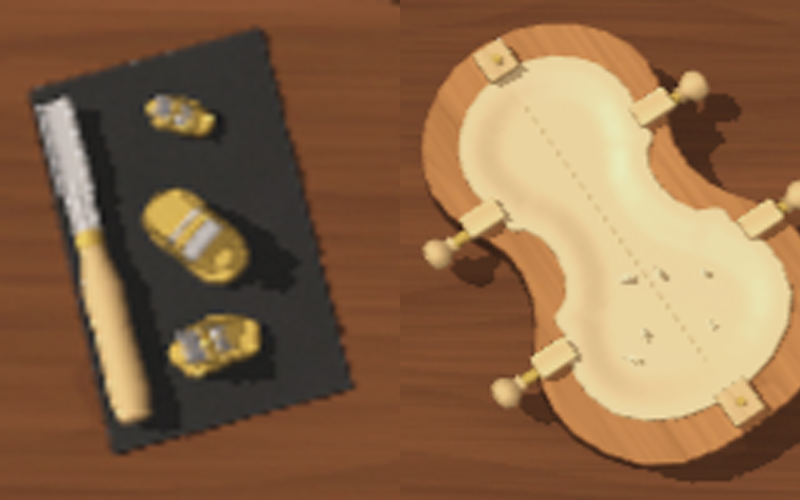

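The mat crop shows the smallest plane centred at crop (180,115), which is image (226,213). Next I'll rectify the cradle to measure the bout widths, close the fingers, and hover high over the small plane for a look with the wrist camera.

```bash
cat >> h.py <<'E'
from scipy.spatial.transform import Rotation as Ro
def ori(x,y):
    # tool down, yaw following the base so the wrist stays put
    phi=np.arctan2(y,x)-np.arctan2(-.58,.152)
    return (Ro.from_euler('z',phi)*Ro.from_rotvec([.402347,-3.115399,0])).as_rotvec()
def hover(x,y,z=.25): manip.movep([x,y,z],ori(x,y))
E
python3 - <<'E'
from h import *
# rectified cradle, plane z=.05, 1 px = 1 mm, axis horizontal, narrow? to the right
O=np.array([.581,-.011]); ax=np.array([.306,.216]);ax/=np.linalg.norm(ax); ay=np.array([-ax[1],ax[0]])
c=json.load(open('pics/top0.json'));R=np.array(c['R']);t=np.array(c['t']);F=240/np.tan(np.radians(c['fov_y'])/2)
X,Y=np.meshgrid(np.arange(-230,230)*1e-3,np.arange(150,-150,-1)*1e-3)
P=np.stack([O[0]+X*ax[0]+Y*ay[0],O[1]+X*ax[1]+Y*ay[1],0*X+.05],-1)@R.T+t
w=cv2.remap(cv2.imread('pics/top0.png'),(F*P[...,0]/P[...,2]+c['cx']).astype('f4'),(F*P[...,1]/P[...,2]+c['cy']).astype('f4'),cv2.INTER_LINEAR)
for x in (-100,0,100): cv2.line(w,(230+x,0),(230+x,10),(0,0,255),1)
manip.grab(20); print(manip.tips_ahead,manip.state()['width'])
hover(.568,.363); s=manip.state(); print(s['clock'],s['position'],s['qpos'])
snap('wrist','w1')
cv2.imwrite('pics/rect.png',w)
E
```

```text
0.025 0.0010508301220594418
4.45 [0.56836098 0.36238381 0.25012226] [ 8.63584752e-01  2.37596682e-01  2.90742788e-01  3.35772014e-04
 -1.62391820e+00 -2.95350960e-01]
```

View pics/rect.png

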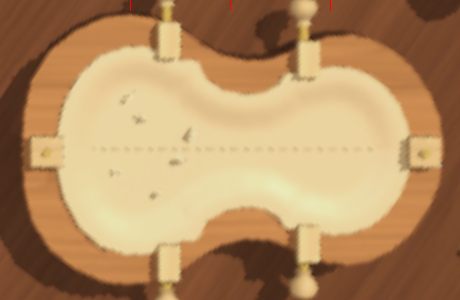

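View pics/w1.png

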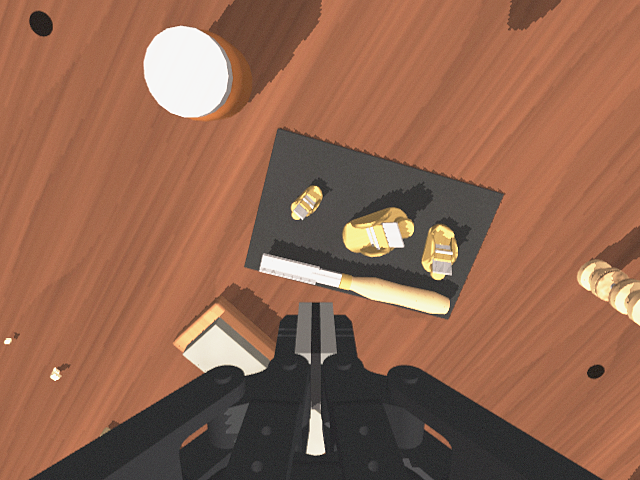

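In the rectified view the right-hand end (+x) is about 169 mm wide, rows 66–235. The left-hand end is about 209 mm wide, rows 46–255, so the narrow bout is as assumed. The plate's middle is at column 234, a +4 mm shift. The wrist view shows the small plane at (307,203), so I'll check it against the top estimate.

```bash
python3 - <<'E'
from h import *
a=world('w1',307,203,.018); print('small',a)
for n,u,v,z in [('dialtop',485,266,.025)]: print(n,world('top0',u,v,z))
# scene-camera cross checks
print('small',world('scene0',434,287,.018),'dial',world('scene0',144,221,.025),'stops',world('scene0',307,331,.059),world('scene0',235,215,.059))
print('top small',world('top0',226,213,.018))
E
```

```text
small [0.57426552 0.36679344 0.018     ]
dialtop [ 0.43206055 -0.36044977  0.025     ]
small [0.57648567 0.36913489 0.018     ] dial [ 0.44193621 -0.35216497  0.025     ] stops [0.74299337 0.09937425 0.059     ] [ 0.432298   -0.11541349  0.059     ]
top small [0.57050047 0.36544547 0.018     ]
```

The three views agree to within about 6 mm, so I'll take the small plane at (0.573, 0.367). I'll do the first two points, then look at the dial from above.

```bash
cat >> h.py <<'E'
def point(x,y,top):
    hover(x,y); manip.move_straight([x,y,top+.056],vel=.12); manip.wait(2.3)
    s=manip.state(); print(s['clock'],np.round(s['position'],3),np.round(s['contact_force'],1))
    manip.move_straight([x,y,.25],vel=.15)
E
python3 - <<'E'
from h import *
point(.573,.367,.029)
point(.668,.048,.043)
hover(.435,-.358); snap('wrist','w2'); print(manip.state()['clock'])
E
```

```text
8.575 [0.573 0.367 0.085] [0.4 0.4 0.3]
14.7917 [0.668 0.048 0.099] [-1.1  0.8 -0.3]
17.7083
```

View pics/w2.png

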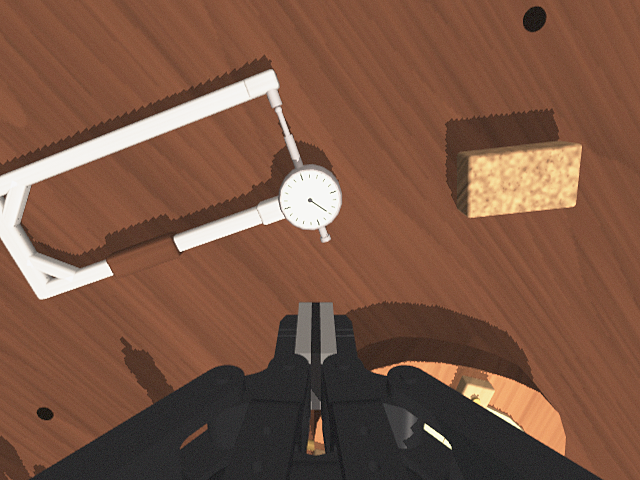

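The wrist view shows the dial's hub at (310,200), with nothing tall near the fingers.

```bash
python3 - <<'E'
from h import *
d=world('w2',310,200,.025); print(d)
if np.hypot(d[0]-.435,d[1]+.358)<.015:
    point(d[0],d[1],.025); manip.wait(.5); s=manip.state(); print(s['clock'],s['position'])
    print(manip.hand_in())
E
```

```text
[ 0.43592961 -0.36346907  0.025     ]
21.8167 [ 0.436 -0.363  0.081] [-0.5  0.6 -0.8]
23.5917 [ 0.43591104 -0.36348624  0.24997333]
the job is handed in; nothing more can be done
None
```

I pointed at the small plane, the narrow bout and the dial in that order, for 2.3 s each with fingertips about 3 cm above, then raised the hand to 0.25 m and handed in at 23.6 s; I saw no sign of contact, but the hand-in returned no verdict.

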